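# Lay the last duck egg in the egg rack

## Robot

A 7-joint arm with a two-finger parallel gripper is mounted at the origin on the work surface. World frame = base frame: x ahead of the robot, y to its left, z up, the work surface at z = 0. Lengths are in m, angles in rad, forces in N, time in s.
With the tool pointing down it reaches from about 0.35 to 0.9 m from the base axis. Payload 7.2 kg.
Tool frame: the origin (TCP) lies at the very end of the fingers, on their centre line; the grasp point (between the pads) lies 19 mm behind it; z points along the fingers, y is the line along which they close (so a half turn about z gives the same grasp; the last joint's range is limited). The gripper opens to 85 mm and grips with 20 to 120 N. Pads are 22 mm wide; open, the fingers measure 114 mm over their backs; the gripper's body (76 mm by 85 mm) begins 54 mm behind the grasp point. The pads swing forward as they close: fully open they stand 13 mm farther back than shut.
Start: joints at [-1.22, 0.411, -0.013, 1.596, 0.006, 1.134, -0.082], TCP at [0.254, 0.571, 0.231] pointing down, gripper open.
Joint ranges: [-2.95, 2.95], [-0.29, 1.99], [-1.47, 1.44], [0.14, 2.54], [-1.03, 4.17], [0.13, 1.85], [-2.86, 2.86]. Speed limits (rad/s): [2.39, 2.39, 3.01, 3.01, 3.14, 3.14, 3.14].

## Interface

Orientations are given as a unit quaternion [x, y, z, w].
In Python, from bench import env gives the robot as it stands.
- The arm moves only by the tool move_arm, never from a script. Its argument "commands" is a list that holds one entry, the list of rows, each a list of 4 numbers: the shift along the tool's x, y, z in units of 300 mm (1.0 is 300 mm), then the turn about the tool's z in units of 90 degrees (1.0 is 90 degrees). In form: [[[x, y, z, roll], ...]]. A call has 1 to 10 rows; each row is the pose to reach, as a shift and turn from the pose commanded when the call began, along the tool's axes at that moment; what a row does not reach only later rows make up. A row lasts 1/10 s, in which the tool goes at most 50 mm and 8.59 degrees, less where a joint would pass 70% of its speed; a pose out of reach is approached as far as the arm can. A call with a number of a shift or a turn outside -1 to 1 is refused whole. A call with a gripper value outside its range is refused whole. "jaw" is the closure, from 0 (fully open) to 1 (shut), set as the call begins (left out, the last holds). The fingers move at their own pace and stop on an object; "grip_force" is the grip in N (left out, the last holds). Time passes only in rows, so rows that repeat a pose let the fingers close. It gives the time, the measured TCP pose, the force, the opening and the grip force at its end, in the units of the state.
- env.get_state(): the state, without advancing time (a new reading comes with each control period).
- env.read_camera(name): name is "scene" or "side" or "wrist"; returns a dict with "color" (420x560x3 uint8, red, green, blue), "vertical_fov" (degrees; the focal length in pixels is half the picture's height over the tangent of half this angle, whatever the lens; pixels are square), "cx", "cy" (the principal point, pixels), "rvec" (rotation vector, rad) and "tvec" (3), from world to camera coordinates, as OpenCV has them. Camera axes: x right, y down, z forward; pixel columns grow to the right and rows downward; lengths in m; the calibration is good to about 2 mm. A picture is of the moment at which its call begins. There is no depth.
- env.sign_off(): hands the job in; it is judged then, once.
The state is a dict: "time": time; "joint_pos": joint angles; "joint_velocities": joint speeds; "joint_torque": joint torques, N m; "position": TCP position; "eef_rot": TCP orientation; "ft_force": force on the tool from outside, world axes, zero at the start; "torque": the same for the moment, N m; "width": opening from 0.0 (shut) to 1.0 (fully open); "finger_force": force on a finger pad.
Only numpy, scipy, OpenCV 4.12 (cv2) and the standard library are available. Lean on these libraries where they do the work, as an engineer would, in place of code of your own. Each camera call takes 0.05 s, during which the arm holds its last target. There are 200 camera calls.

## Task

Take the egg that lies in the narrow baking tin by its two ends, put it down on the low ceramic rest and let go, then take it again across its middle and lay it in the empty pocket of the egg rack, lengthwise like the other two. Eggshell is fragile: grip lightly, lower it until the pocket carries it before you open the fingers, never press it hard, and leave the other two eggs and everything else on the counter where they are.

Things in the scene. Friction and masses are not known exactly. Their poses are not given: they have to be found in the camera images.
- egg: the duck egg to be moved, pale shell, 64 mm long, 48 mm across, about 85 g; origin at its centre, x along its length. It lies at first on the tin's ribs, lengthwise. The shell breaks under more than 50 N from a finger, 15 N against the pocket, or 30 N against tin, rest, counter or the rack's rails
- tin: narrow open steel baking tin, fixed, 206 mm long (x) by 66 mm wide (y) by 52 mm high, walls and floor 3 mm, two low ribs (top at 9 mm, 26 mm apart) along the floor that keep the egg from rolling; origin at the centre of its underside, z up. The egg has 6 mm beside it to each long wall but at least 35 mm free at each end, so fingers fit at its two ends only
- rest: low egg rest, fixed: a round brown ceramic foot 84 mm across and 6 mm thick with an oval cork dimple on it (rim 52 mm along x, 41 mm along y, top at 18 mm) that gives on a spring, 1.5 N per mm over 4 mm. Origin at the centre of its underside, z up. An egg laid in it lengthwise along x has its centre 36 mm above the origin; fingers fit beside it all round
- tray: the egg rack, fixed: a board 94 mm (x) by 300 mm (y), 10 mm thick, with three pockets in a row along y, 90 mm apart, and a three-rod steel rail along each long side. The rails are 76 mm apart inside and 82 mm high, so fingers fit beside an egg along y but not at its ends. Origin at the centre of the board's underside, z up
- pocket: the empty pocket (any of the three places); origin at its centre on the board's top, z up, x across the rack, the long axis of its oval cork cup (52 x 41 mm rim). The cup's height differs each time and must be felt: an egg first touches it with the egg's centre 44 to 61 mm above this origin. The cup rides on a soft spring, 0.7 N per mm, 10 mm of travel, and is hard below that
- egg_b: an egg of the same kind already lying in a pocket of the rack; origin at its centre
- egg_c: another egg already lying in a pocket of the rack; origin at its centre
- bowl: round glass bowl, 150 mm across, 65 mm high, loose, to be left alone; origin at the centre of its underside
- jug: brown ceramic jug, 160 mm high, about 112 mm across, to be left alone; origin at the centre of its underside
- clip: white plastic bag clip, 85 mm long, to be left alone; origin at its underside
- spoon: wooden spoon, 240 mm long, lying flat, to be left alone
- salt: glass salt shaker with steel cap, 44 mm across, 85 mm high, to be left alone; origin at the centre of its underside
- mug: white mug, 80 mm across, 90 mm high, to be left alone; origin at the centre of its underside
Not all that is in view belongs to the job. What is shaped like the rest but green or red is not meant.

How it is judged:
On the way, in this order (a step that is already met when the one before it is completed fails the run):
1. the egg lies on the ceramic rest and has been let go (horizontal distance between egg and rest below 0.015 m and height (world z) of egg below 0.046 m and contact force between the fingers and egg below 0.05 N and linear speed of egg below 0.03 m/s), for 0.2 s.
2. the egg is carried by the empty pocket while the fingers still hold it (contact force between egg and pocket above 0.4 N and contact force between the fingers and egg above 1 N and horizontal distance between egg and pocket below 0.015 m), for 0.1 s.
At the end, for the whole second after the job is handed in: the egg lies at rest in the empty pocket, carried by it alone, its centre within 8 mm of the pocket's centre seen from above and its length within 0.25 rad of the pocket's x axis (horizontal distance between egg and pocket below 0.008 m and angle between the x axis of egg and the x axis of pocket, either way round below 0.25 rad and contact force between egg and pocket above 0.3 N and contact force between egg and tray below 0.1 N and linear speed of egg below 0.02 m/s); the robot touches nothing.
It fails at once if the egg is squeezed too hard (contact force between the fingers and egg above 100 N).
It fails at once if the egg is pressed or dropped on the pocket (over 15 N) (contact force between egg and pocket above 15 N).
It fails at once if the egg is knocked on tin, rest, rack or counter (over 30 N) (contact force between egg and rest above 30 N or contact force between egg and tin above 30 N or contact force between egg and tray above 30 N or contact force between egg and table above 30 N).
It fails at once if another egg is disturbed (distance of any of egg_b, egg_c from where it was at the start of the episode above 0.01 m).
It fails at once if a bystander is moved (distance of any of bowl, jug, clip, spoon, salt, mug from where it was at the start of the episode above 0.02 m).
It also fails if it takes over 72 s, if anything falls off the work surface, if the arm or the gripper's body presses on something with over 40 N, if the wrist force passes 120 N, or if a joint passes its speed limit or range.

## Working session

There is one attempt and no reset: what is moved stays moved. The work goes in short steps, Python scripts to look and compute and a tool call to move; the robot and the scene stay as the last step left them, time stands still between calls to the robot, and variables do not carry over. Pictures are saved under pics/ and viewed, at most 11 in all, crops included, and the job is handed in when it is done.

Besides the shell and the picture viewer there is one more tool, called after "Emit:" as name(argument=value, ...) on one line, values as JSON. move_arm: Moves the arm, as the interface text tells. Shifts and turns lie within -1 to 1; 1 stands for 300 mm of shift or 90 degrees of turn. Its arguments: {"type":"object","properties":{"commands":{"type":"array","items":{"type":"array","items":{"type":"array","items":{"type":"number","minimum":-1,"maximum":1}}}},"jaw":{"type":"number"},"grip_force":{"type":"number"}},"required":["commands"]}

```bash
ls; mkdir -p pics; cat > h.py <<'E'
import numpy as np, cv2
from scipy.spatial.transform import Rotation as R
from bench import env
def snap(n,f):
    c=env.read_camera(n); cv2.imwrite('pics/'+f,c['color'][:,:,::-1]); np.save('pics/'+f+'.npy',c,allow_pickle=True); return c
def load(f): return np.load('pics/'+f+'.npy',allow_pickle=True).item()
def K(c):
    f=210/np.tan(np.radians(c['vertical_fov'])/2); return np.array([[f,0,c['cx']],[0,f,c['cy']],[0,0,1.]])
def ray(c,u,v):
    M=R.from_rotvec(np.ravel(c['rvec'])).as_matrix(); t=np.ravel(c['tvec'])
    return -M.T@t, M.T@np.linalg.inv(K(c))@[u,v,1]
def pt(c,u,v,z):
    o,d=ray(c,u,v); return o+d*(z-o[2])/d[2]
def proj(c,P): 
    return cv2.projectPoints(np.array(P,float).reshape(-1,3),np.ravel(c['rvec']),np.ravel(c['tvec']),K(c),None)[0].reshape(-1,2)
def row(P,yaw_deg=0):
    s=env.get_state(); q=R.from_quat(s['eef_rot']); d=q.inv().apply(np.array(P)-s['position']); return np.round(d/0.3,4)
def st():
    s=env.get_state(); print({k:np.round(s[k],4) for k in ('time','position','eef_rot','ft_force','width','finger_force')}); print(R.from_quat(s['eef_rot']).as_matrix().round(3))
E
python3 -c "
from h import *
for n in('scene','side','wrist'):
  c=snap(n,n+'0.png'); print(n,c['vertical_fov'],c['cx'],c['cy'],ray(c,280,210))
st()"
```

```text
pics
scene 52.65341685787868 275.3931413104679 217.2878259307441 (array([0.87449683, 0.67529069, 0.90133986]), array([-0.33313232, -0.60699991, -0.72179406]))
side 54.75980864285073 282.92591958171363 213.08596879669375 (array([ 0.43389372, -0.81374969,  0.73657018]), array([ 0.06309823,  0.78587056, -0.61525285]))
wrist 66.69076097460155 277.7538489687474 215.8798754825294 (array([0.18336933, 0.6018447 , 0.37127285]), array([ 0.26478266, -0.11221218, -0.9579601 ]))
{'time': np.float64(0.15), 'position': array([0.254 , 0.5707, 0.2306]), 'eef_rot': array([ 2.079e-01,  9.782e-01, -6.000e-04, -1.000e-04]), 'ft_force': array([-0.8713, -0.434 , -0.9136]), 'width': np.float64(0.9973), 'finger_force': np.float64(0.0)}
[[-0.914  0.407 -0.   ]
 [ 0.407  0.914 -0.001]
 [-0.    -0.001 -1.   ]]
```

View pics/scene0.png

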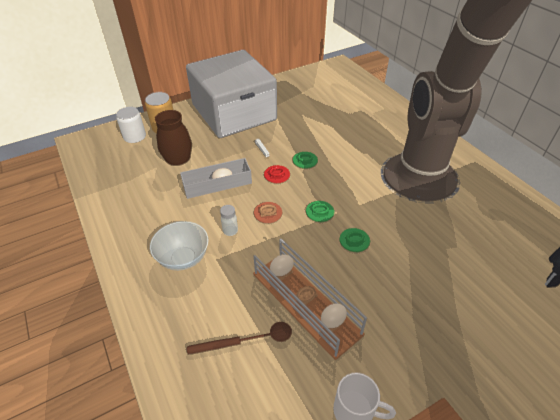

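View pics/side0.png

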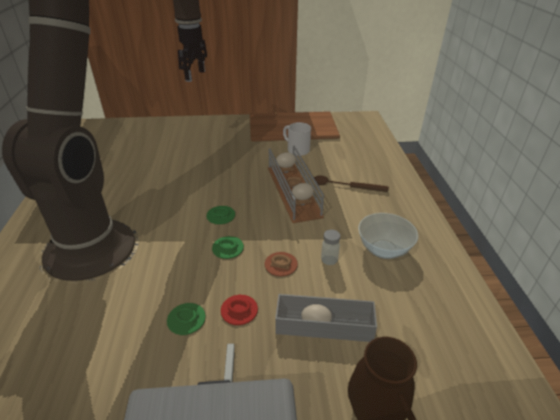

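The scene view shows the tin with the egg at (221,175), the brown rest at (268,212) and the empty middle pocket at (307,294). In the side view the egg is at (316,314) and the brown rest at (281,263).

```bash
python3 -c "
from h import *
a=load('scene0.png');b=load('side0.png')
def tri(p,q):
    A=[];y=[]
    o1,d1=ray(a,*p);o2,d2=ray(b,*q)
    s=np.linalg.lstsq(np.c_[d1,-d2],o2-o1,rcond=None)[0]
    return (o1+s[0]*d1).round(3),(o2+s[1]*d2).round(3)
print('egg',pt(a,221,175,.035),pt(b,316,314,.035))
print('rest',pt(a,268,212,.006),pt(b,281,264,.006))
print('eggs',tri((282,265),(302,191)),tri((334,316),(287,160)))
for uv in [(180,179),(246,162),(251,179),(185,195)]: print('tin s',pt(a,*uv,.052))
for uv in [(278,298),(375,303),(373,338),(277,333)]: print('tin d',pt(b,*uv,.052 if uv[1]<310 else 0))
print('salt',tri((228,212),(332,237)),'bowl',pt(a,180,250,.03),pt(b,387,235,.03),'jug',pt(a,174,120,.16),pt(b,390,355,.16),'mug',pt(a,357,390,.09))
for uv in [(308,192),(305,293)]: print(pt(a,*uv,.05))
"
```

```text
egg [ 0.55964495 -0.27318392  0.035     ] [ 0.55472873 -0.28059516  0.035     ]
rest [ 0.49557581 -0.08788179  0.006     ] [ 0.49457802 -0.09988166  0.006     ]
eggs (array([0.573, 0.134, 0.061]), array([0.573, 0.134, 0.061])) (array([0.541, 0.312, 0.061]), array([0.546, 0.311, 0.059]))
tin s [ 0.67999632 -0.29917008  0.052     ]
tin s [ 0.47351438 -0.27170485  0.052     ]
tin s [ 0.49518702 -0.19351865  0.052     ]
tin s [ 0.69130017 -0.22660226  0.052     ]
tin d [ 0.47639305 -0.24562163  0.052     ]
tin d [ 0.68140523 -0.27442179  0.052     ]
tin d [ 0.67183977 -0.32454751  0.        ]
tin d [ 0.47063487 -0.29696892  0.        ]
salt (array([ 0.618, -0.083,  0.074]), array([ 0.621, -0.084,  0.074])) bowl [ 0.77146585 -0.06023479  0.03      ] [ 0.77956137 -0.03770211  0.03      ] jug [ 0.62765601 -0.43899117  0.16      ] [ 0.63918618 -0.46372449  0.16      ] mug [0.60334327 0.47569852 0.09      ]
[ 0.37604981 -0.06357134  0.05      ]
[0.56215517 0.22365226 0.05      ]
```

Emit:
move_arm(commands=[[[-0.917,-0.927,0,0],[-0.917,-0.927,0,0],[-0.917,-0.927,0,0],[-0.917,-0.927,0,0],[-0.917,-0.927,0,0],[-0.917,-0.927,0,0],[-0.917,-0.927,0,0],[-0.917,-0.927,0,0],[-0.917,-0.927,0,0],[-0.917,-0.927,0,0]]], jaw=0, grip_force=20)

```text
time: 1.15
position: [0.3926, 0.2045, 0.2314]
eef_rot: [0.209, 0.978, 0.0, -0.0]
ft_force: [-0.5, 0.2, 0.3]
width: 1.0
finger_force: 0.0
```

Emit:
move_arm(commands=[[[-0.917,-0.927,0,0.82],[-0.917,-0.927,0,0.82],[-0.917,-0.927,0,0.82],[-0.917,-0.927,0,0.82],[-0.917,-0.927,0,0.82],[-0.917,-0.927,0,0.82],[-0.917,-0.927,0,0.82],[-0.917,-0.927,0,0.82],[-0.917,-0.927,0,0.82],[-0.917,-0.927,0,0.82]]])

```text
time: 2.15
position: [0.5312, -0.1602, 0.2305]
eef_rot: [0.754, 0.657, -0.001, -0.0]
ft_force: [-0.1, 0.9, -0.3]
width: 1.001
finger_force: 0.0
```

```bash
python3 -c "
from h import *
snap('wrist','w1.png');st();print(env.get_state()['joint_pos'])"
```

```text
{'time': np.float64(2.2), 'position': array([ 0.5311, -0.1592,  0.2305]), 'eef_rot': array([ 7.522e-01,  6.589e-01, -4.000e-04, -6.000e-04]), 'ft_force': array([-0.0862, -0.2975, -0.2909]), 'width': np.float64(0.9998), 'finger_force': np.float64(0.0)}
[[ 0.132  0.991 -0.001]
 [ 0.991 -0.132  0.   ]
 [ 0.    -0.001 -1.   ]]
[-0.28491318  0.32499645  0.62452388  1.80158414 -0.21280756  1.08409466
  0.28332376]
```

View pics/w1.png

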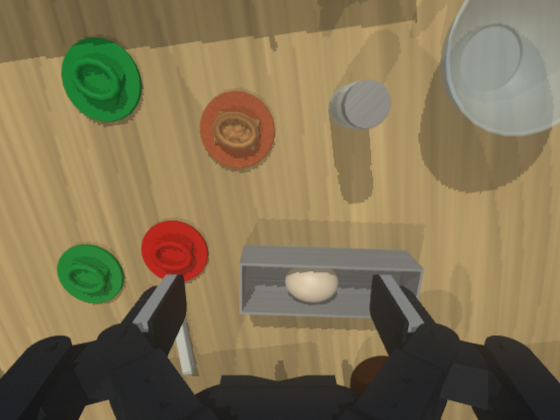

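The wrist view shows the tin at (240–421, 250–320), the egg centred near (311,285) and the brown rest at (238,130) with its oval rim nearly along the image's x axis. I'll enlarge the tin and rest for precise pixels.

```bash
python3 -c "
from h import *
im=cv2.imread('pics/w1.png')
a=cv2.resize(im[236:330,232:432],None,fx=4,fy=4,interpolation=2)
b=cv2.resize(im[85:175,190:290],None,fx=2.2,fy=2.2,interpolation=2)
o=np.zeros((590,800,3),np.uint8);o[:376]=a;o[380:380+b.shape[0],:b.shape[1]]=b
cv2.imwrite('pics/c1.png',o)
h=cv2.cvtColor(im,cv2.COLOR_BGR2HSV)
m=((im[:,:,2].astype(int)-im[:,:,0]>20)&(im[:,:,2]>100)).astype(np.uint8);m[:258]=0;m[310:]=0;m[:,:265]=0;m[:,360:]=0
ys,xs=np.nonzero(m);print('egg',xs.min(),xs.max(),ys.min(),ys.max(),len(xs))
h=h.astype(int)
print(h[115,210],h[131,238])
m=((h[:,:,0]<14)&(h[:,:,1]>140)).astype(np.uint8);m[:85]=0;m[175:]=0;m[:,:192]=0;m[:,285:]=0
cs=max(cv2.findContours(m,0,1)[0],key=cv2.contourArea);print(cv2.fitEllipse(cs))
c=load('w1.png');e=cv2.fitEllipse(cs)[0];print(pt(c,*e,.006))
"
```

```text
egg 285 337 268 301 1513
[  9 170 156] [ 15 142 151]
((236.69398498535156, 129.14100646972656), (72.9092788696289, 76.816162109375), 155.83128356933594)
[ 0.49501802 -0.09381459  0.006     ]
```

View pics/c1.png

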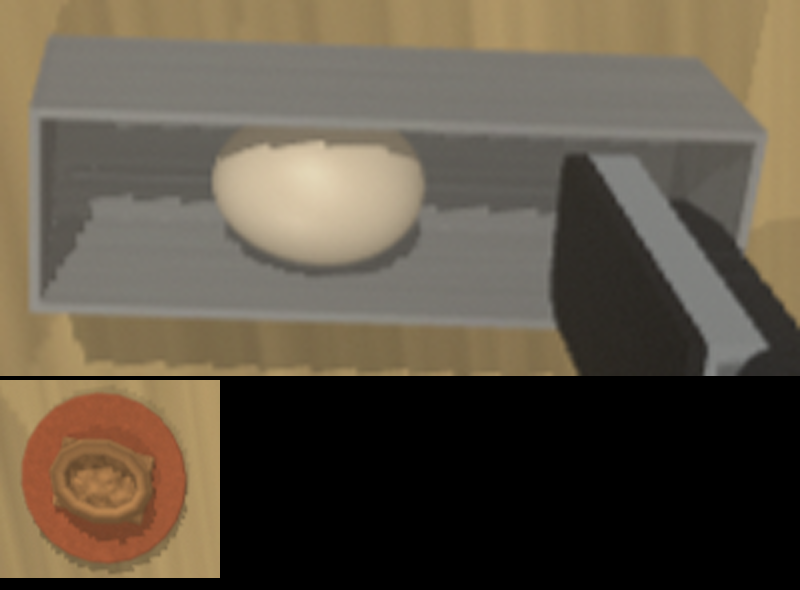

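```bash
python3 -c "
from h import *
c=load('w1.png')
nl,nr,fl,fm=[pt(c,*p,.052)[:2] for p in [(240,262.3),(423.5,268.5),(239.5,314.3),(369.5,318)]]
print(nl,nr,fl,fm,'len',np.linalg.norm(nr-nl),'w',np.linalg.norm(fl-nl))
d=(nr-nl)/np.linalg.norm(nr-nl); d2=(fm-fl)/np.linalg.norm(fm-fl)
ang=lambda v:np.degrees(np.arctan2(v[1],v[0])); print('yaw',ang(d),ang(d2))
n=np.array([d[1],-d[0]]); w=(fl-nl)@n
mid=(nl+nr)/2+n*w/2; print('tin centre',mid)
# egg: ends
for z in (.03,):
  a=pt(c,285.2,282,z)[:2];b=pt(c,338.2,282,z)[:2]; s=((a+b)/2-mid)@d; print('len',np.linalg.norm(b-a),'egg',mid+s*d, s)
im=cv2.imread('pics/w1.png');h=cv2.cvtColor(im,cv2.COLOR_BGR2HSV).astype(int)
m=((h[:,:,0]>=12)).astype(np.uint8)
mask=np.zeros_like(m);cv2.circle(mask,(236,129),30,1,-1);m&=mask
cs=max(cv2.findContours(m,0,1)[0],key=cv2.contourArea);e=cv2.fitEllipse(cs);print(e)
for z in(.012,.018):
  print('cup',pt(c,*e[0],z))
t=np.radians(e[2]+90);L=10
print('cup yaw',ang((pt(c,e[0][0]+L*np.cos(t),e[0][1]+L*np.sin(t),.018)-pt(c,*e[0],.018))))
p=pt(c,212.7,128.2,.018);q=pt(c,259,134.1,.018);print(p,q,np.linalg.norm(p-q),ang(q-p),(p+q)/2)
"
```

```text
[ 0.47986452 -0.23271614] [ 0.68015875 -0.26768314] [ 0.46782749 -0.29850338] [ 0.6177394  -0.32401578] len 0.20332355822079395 w 0.0668793852245765
yaw -9.902794356536473 -9.6582129588192
tin centre [ 0.57426096 -0.28314002]
len 0.06373877239359464 egg [ 0.55657601 -0.28005261] -0.017952432268261292
((235.99085998535156, 130.51736450195312), (38.43951416015625, 49.756690979003906), 106.40229034423828)
cup [ 0.49478871 -0.09496912  0.012     ]
cup [ 0.49558766 -0.09477897  0.018     ]
cup yaw 156.14135308806001
[ 0.47135171 -0.08904454  0.018     ] [ 0.51942277 -0.10179809  0.018     ] 0.049734097615702265 -14.858618683368949 [ 0.49538724 -0.09542132  0.018     ]
```

Emit:
move_arm(commands=[[[-0.388,0.137,0,0.024],[-0.388,0.137,0,0.024],[-0.388,0.137,0,0.024],[-0.388,0.137,0.4,0.024],[-0.388,0.137,0.4,0.024],[-0.388,0.137,0.4,0.024],[-0.388,0.137,0.4,0.024],[-0.388,0.137,0.4,0.024]]])

```text
time: 3.0
position: [0.5565, -0.2804, 0.1118]
eef_rot: [0.765, 0.644, 0.0, -0.0]
ft_force: [0.7, -0.0, -1.1]
width: 1.002
finger_force: 0.0
```

```bash
python3 -c "
from h import *
c=snap('wrist','w2.png');st()
s=env.get_state();print(proj(c,[[.5566,-.280,.03],s['position']]))"
```

```text
{'time': np.float64(3.05), 'position': array([ 0.5569, -0.2811,  0.1128]), 'eef_rot': array([7.649e-01, 6.442e-01, 7.000e-04, 8.000e-04]), 'ft_force': array([-0.2603, -0.1684,  0.5853]), 'width': np.float64(0.9976), 'finger_force': np.float64(0.0)}
[[ 0.17   0.985  0.002]
 [ 0.985 -0.17  -0.   ]
 [ 0.     0.002 -1.   ]]
[[276.78014869 223.18461088]
 [277.42338998 280.24608429]]
```

View pics/w2.png

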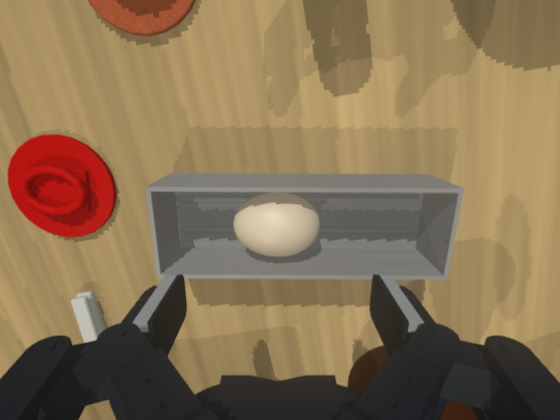

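The wrist view shows the egg centred at (277,225), matching the predicted (277,223), so I can descend.

Emit:
move_arm(commands=[[[-0.003,-0.001,0.15,0],[-0.003,-0.001,0.24,0],[-0.003,-0.001,0.3,0],[-0.003,-0.001,0.33,0],[-0.003,-0.001,0.357,0],[-0.003,-0.001,0.357,0],[-0.003,-0.001,0.357,0]]])

```text
time: 3.75
position: [0.5559, -0.2829, 0.0053]
eef_rot: [0.766, 0.643, 0.0, 0.001]
ft_force: [-0.4, -0.2, -0.6]
width: 1.0
finger_force: 0.0
```

Emit:
move_arm(commands=[[[0,0,0,0],[0,0,0,0],[0,0,0,0],[0,0,0,0],[0,0,0,0],[0,0,0,0],[0,0,0,0],[0,0,0,0]]], jaw=0.5, grip_force=20)

```text
time: 4.55
position: [0.5563, -0.283, 0.0051]
eef_rot: [0.766, 0.643, 0.001, 0.001]
ft_force: [1.3, -0.0, 6.3]
width: 0.726
finger_force: 21.3
```

Emit:
move_arm(commands=[[[0,0,-0.01,0],[0,0,-0.03,0],[0,0,-0.06,0],[0,0,-0.1,0],[0,0,-0.2,0],[0,0,-0.3,0],[0,0,-0.4,0],[0,0,-0.4,0]]])

```text
time: 5.35
position: [0.5571, -0.2843, 0.1294]
eef_rot: [0.766, 0.643, 0.002, 0.003]
ft_force: [0.7, 0.8, -0.9]
width: 0.725
finger_force: 22.3
```

```bash
python3 -c "
from h import *
c=snap('wrist','w3.png');d=snap('side','s3.png');st()
a=c['color'];b=d['color']
s=env.get_state();u,v=proj(d,[s['position']])[0].astype(int);print(u,v)
b=cv2.resize(b[max(v-70,0):v+50,u-80:u+80],None,fx=2,fy=2)
o=np.zeros((420+0,800,3),np.uint8);o[:, :480]=a[:, 40:520];o[:240,480:]=b[:,:320]
cv2.imwrite('pics/c3.png',o[:,:,::-1])"
```

```text
{'time': np.float64(5.45), 'position': array([ 0.5555, -0.2827,  0.1254]), 'eef_rot': array([7.658e-01, 6.431e-01, 7.000e-04, 7.000e-04]), 'ft_force': array([ 0.2715,  1.0581, -1.7676]), 'width': np.float64(0.7258), 'finger_force': np.float64(22.324)}
[[ 0.173  0.985  0.002]
 [ 0.985 -0.173 -0.   ]
 [ 0.     0.002 -1.   ]]
319 286
```

View pics/c3.png

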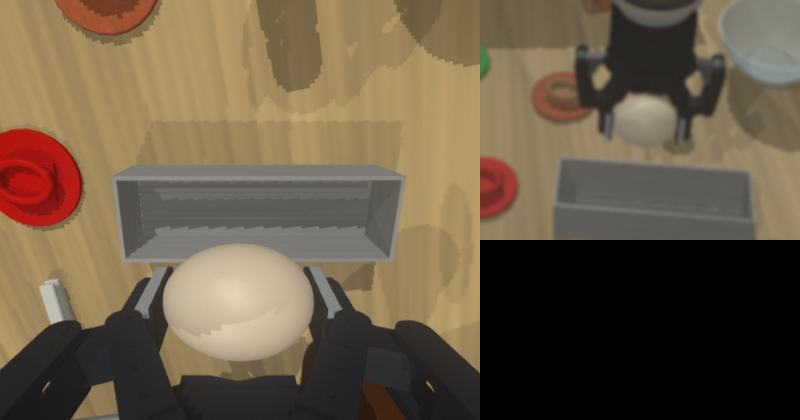

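The egg is held level by its ends; in the wrist image it is centred at about (278,302) and is 150 px wide.

```bash
python3 -c "
from h import *
c=load('w3.png');d=load('s3.png')
s=env.get_state();p=np.array(s['position']);q=R.from_quat(s['eef_rot'])
import itertools
def tri(p1,p2):
    o1,d1=ray(c,*p1);o2,d2=ray(d,*p2);k=np.linalg.lstsq(np.c_[d1,-d2],o2-o1,rcond=None)[0];return o1+k[0]*d1,o2+k[1]*d2
u,v=319-80+(643-480)/2,286-70+119/2
for e in tri((278,302),(u,v)): print(e,q.inv().apply(e-p))
o,r=ray(c,278,302)
for z in (.018,.022,.026,.03): e=o+r*(p[2]+z-o[2])/r[2];print(z,q.inv().apply(e-p))
print(row([.495,-.0945,.1254]))
"
```

```text
[ 0.55824677 -0.28170509  0.15442117] [ 0.00142387  0.00264223 -0.02901607]
[ 0.55618549 -0.28128923  0.15436852] [ 0.00147727  0.00054    -0.02896744]
0.018 [-0.00572431  0.0027156  -0.01799543]
0.022 [-0.00312998  0.00268897 -0.02199522]
0.026 [-0.00053564  0.00266235 -0.02599501]
0.03 [ 0.00205869  0.00263572 -0.02999481]
[ 5.829e-01 -3.069e-01 -5.000e-04]
```

Emit:
move_arm(commands=[[[0.06,-0.03,0,0.01],[0.16,-0.09,0,0.02],[0.27,-0.15,0,0.04],[0.38,-0.205,0,0.05],[0.48,-0.26,0,0.067],[0.55,-0.297,0,0.067],[0.579,-0.312,0,0.067],[0.579,-0.312,0.1,0.067],[0.579,-0.312,0.2,0.067],[0.579,-0.312,0.25,0.067]]])

```text
time: 6.45
position: [0.4917, -0.0958, 0.0469]
eef_rot: [0.799, 0.602, -0.001, -0.001]
ft_force: [-0.5, 0.5, -1.3]
width: 0.725
finger_force: 22.4
```

```bash
python3 -c "
from h import *
st();print(row([.4934,-.0955,.018]));c=snap('wrist','w4.png');c=snap('side','s4.png');print(proj(c,[[.495,-.0945,.018]]))"
```

```text
{'time': np.float64(6.45), 'position': array([ 0.4917, -0.0958,  0.0469]), 'eef_rot': array([ 7.986e-01,  6.019e-01, -1.300e-03, -7.000e-04]), 'ft_force': array([-0.5403,  0.4759, -1.2521]), 'width': np.float64(0.7248), 'finger_force': np.float64(22.3606)}
[[ 0.275  0.961 -0.003]
 [ 0.961 -0.275 -0.   ]
 [-0.001 -0.003 -1.   ]]
[0.0026 0.0054 0.0962]
[[281.0314427  259.05099335]]
```

Horizontal error is about 1–2 mm, so I'll lower to just above contact and then feel down.

Emit:
move_arm(commands=[[[0.001,0.004,0.06,0],[0.001,0.004,0.09,0],[0.001,0.004,0.105,0],[0.001,0.004,0.112,0],[0.001,0.004,0.117,0],[0.001,0.004,0.117,0],[0.001,0.004,0.117,0]]])

```text
time: 7.25
position: [0.4945, -0.0954, 0.0145]
eef_rot: [0.799, 0.602, 0.0, 0.0]
ft_force: [-0.3, 0.7, -0.9]
width: 0.724
finger_force: 22.4
```

Emit:
move_arm(commands=[[[0,0,0.004,0],[0,0,0.007,0],[0,0,0.007,0],[0,0,0.007,0]]])

```text
time: 7.65
position: [0.4944, -0.0956, 0.0121]
eef_rot: [0.799, 0.602, 0.0, 0.0]
ft_force: [0.3, -0.7, 1.6]
width: 0.727
finger_force: 22.5
```

Emit:
move_arm(commands=[[[0,0,0.003,0],[0,0,0.003,0],[0,0,0.003,0],[0,0,0.003,0]]])

```text
time: 8.05
position: [0.4944, -0.0956, 0.0112]
eef_rot: [0.799, 0.602, 0.0, 0.0]
ft_force: [-0.2, -1.5, 4.0]
width: 0.725
finger_force: 22.6
```

Emit:
move_arm(commands=[[[0,0,0.003,0],[0,0,0.003,0],[0,0,0.003,0],[0,0,0.003,0]]])

```text
time: 8.45
position: [0.4944, -0.0955, 0.0103]
eef_rot: [0.799, 0.602, 0.0, 0.0]
ft_force: [0.0, -3.0, 5.1]
width: 0.722
finger_force: 22.6
```

Contact is felt, so I'll release.

Emit:
move_arm(commands=[[[0,0,0,0],[0,0,0,0],[0,0,0,0],[0,0,0,0],[0,0,0,0],[0,0,0,0],[0,0,0,0],[0,0,0,0]]], jaw=0)

```text
time: 9.25
position: [0.4942, -0.0954, 0.0102]
eef_rot: [0.799, 0.602, 0.0, 0.0]
ft_force: [-0.3, -0.2, 1.2]
width: 1.001
finger_force: 0.0
```

Emit:
move_arm(commands=[[[0,0,-0.05,0],[0,0,-0.15,0],[0,0,-0.3,0],[0,0,-0.4,0],[0,0,-0.4,0],[0,0,-0.4,0]]])

```text
time: 9.85
position: [0.4945, -0.095, 0.1305]
eef_rot: [0.798, 0.602, 0.001, 0.0]
ft_force: [-0.8, 0.3, -0.9]
width: 0.999
finger_force: 0.0
```

```bash
python3 -c "
from h import *
c=snap('wrist','w5.png');st();d=snap('side','s5.png')
print(proj(c,[[.495,-.0945,.036],[.495,-.0945,.006]]))
print(env.get_state()['joint_pos'])"
```

```text
{'time': np.float64(9.9), 'position': array([ 0.4938, -0.095 ,  0.1297]), 'eef_rot': array([ 7.984e-01,  6.021e-01,  0.000e+00, -3.000e-04]), 'ft_force': array([-0.005 , -0.3158,  0.0359]), 'width': np.float64(1.0), 'finger_force': np.float64(0.0)}
[[ 0.275  0.961 -0.   ]
 [ 0.961 -0.275  0.001]
 [ 0.    -0.001 -1.   ]]
[[276.96602001 217.76832014]
 [276.99081797 207.02280157]]
[-0.43383208  0.37730258  0.66382953  2.03150541 -0.31150535  0.83373506
  0.12976826]
```

View pics/w5.png

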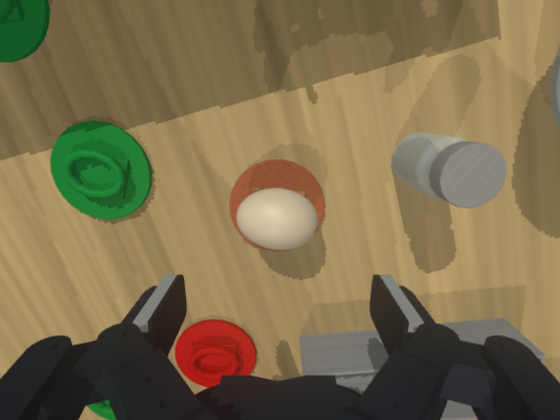

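The egg rests on the brown foot at (277,218), where predicted. Now I'll measure its pose for the grasp across the middle.

```bash
python3 -c "
from h import *
c=load('w5.png');im=cv2.imread('pics/w5.png');h=cv2.cvtColor(im,cv2.COLOR_BGR2HSV).astype(int)
m=((h[:,:,1]<80)).astype(np.uint8);k=np.zeros_like(m);cv2.rectangle(k,(225,178),(335,262),1,-1);m&=k
cs=max(cv2.findContours(m,0,1)[0],key=cv2.contourArea);e=cv2.fitEllipse(cs);print(e)
P=lambda u,v:pt(c,u,v,.036)
t=np.radians(e[2]+90);dv=P(e[0][0]+10*np.cos(t),e[0][1]+10*np.sin(t))-P(*e[0]);print(P(*e[0]),np.degrees(np.arctan2(dv[1],dv[0])))
# compare against rendered ellipsoid outline at candidate poses
best=[]
a,b=np.meshgrid(np.linspace(0,2*np.pi,60),np.linspace(-np.pi/2,np.pi/2,30))
S=np.c_[(.032*np.cos(a)*np.cos(b)).ravel(),(.024*np.sin(a)*np.cos(b)).ravel(),(.024*np.sin(b)).ravel()]
for y in range(-40,10,3):
  f=R.from_euler('z',y,degrees=True).apply(S)+[.495,-.0945,.036]
  hh=cv2.convexHull(proj(c,f).astype(np.float32));E=cv2.fitEllipse(hh);best.append((y,np.round(E[0],1),round(E[2],1)))
for b_ in best: print(b_)
"
```

```text
((276.9703369140625, 218.47422790527344), (59.89378356933594, 80.24075317382812), 96.63623046875)
[ 0.49484487 -0.09505507  0.036     ] 157.08262254502975
(-40, array([276.7, 217.7]), 113.0)
(-37, array([276.7, 217.7]), 110.1)
(-34, array([276.7, 217.7]), 107.2)
(-31, array([276.8, 217.7]), 104.4)
(-28, array([276.8, 217.8]), 101.5)
(-25, array([276.8, 217.8]), 98.6)
(-22, array([276.9, 217.8]), 95.8)
(-19, array([276.9, 217.8]), 92.9)
(-16, array([277. , 217.8]), 90.1)
(-13, array([277. , 217.8]), 87.2)
(-10, array([277. , 217.8]), 84.4)
(-7, array([277.1, 217.8]), 81.5)
(-4, array([277.1, 217.8]), 78.6)
(-1, array([277.1, 217.7]), 75.8)
(2, array([277.2, 217.7]), 72.9)
(5, array([277.2, 217.7]), 70.0)
(8, array([277.2, 217.7]), 67.1)
```

Emit:
move_arm(commands=[[[0,0,0,-1],[0,0,0,-1],[0,0,0,-1],[0,0,0,-1],[0,0,0,-1],[0,0,0,-1],[0,0,0,-1],[0,0,0,-1],[0,0,0,-1],[0,0,0,-1]]])

```text
time: 10.95
position: [0.4932, -0.0953, 0.1286]
eef_rot: [0.171, 0.985, -0.0, -0.001]
ft_force: [-0.7, 0.4, 1.0]
width: 1.003
finger_force: 0.0
```

Emit:
move_arm(commands=[[[0,0,0,-0.05],[0,0,0,-0.05],[0,0,0,-0.05]]])

```text
time: 11.25
position: [0.4935, -0.0955, 0.1292]
eef_rot: [0.137, 0.991, -0.0, -0.001]
ft_force: [0.2, 0.2, 0.9]
width: 1.0
finger_force: 0.0
```

```bash
python3 -c "
from h import *
st();print(env.get_state()['joint_pos'])"
```

```text
{'time': np.float64(11.25), 'position': array([ 0.4935, -0.0955,  0.1292]), 'eef_rot': array([ 0.1367,  0.9906, -0.    , -0.001 ]), 'ft_force': array([0.221 , 0.2397, 0.9227]), 'width': np.float64(0.9998), 'finger_force': np.float64(0.0)}
[[-0.963  0.271 -0.002]
 [ 0.271  0.963  0.   ]
 [ 0.002 -0.    -1.   ]]
[-0.1415824   0.33108097  0.28974149  2.0136144  -0.12782989  0.81582447
  1.51787126]
```

Emit:
move_arm(commands=[[[-0.004,0.003,0.1,0.08],[-0.004,0.003,0.2,0.08],[-0.004,0.003,0.3,0.08],[-0.004,0.003,0.35,0.08],[-0.004,0.003,0.375,0.08],[-0.004,0.003,0.387,0.08],[-0.004,0.003,0.387,0.08],[-0.004,0.003,0.387,0.08]]])

```text
time: 12.05
position: [0.4962, -0.0949, 0.0148]
eef_rot: [0.197, 0.98, 0.0, 0.001]
ft_force: [0.5, -0.2, -0.8]
width: 1.002
finger_force: 0.0
```

Emit:
move_arm(commands=[[[0,0,0,0],[0,0,0,0],[0,0,0,0],[0,0,0,0],[0,0,0,0],[0,0,0,0],[0,0,0,0],[0,0,0,0]]], jaw=0.6, grip_force=20)

```text
time: 12.85
position: [0.4958, -0.0949, 0.0142]
eef_rot: [0.197, 0.98, 0.0, 0.0]
ft_force: [0.7, -0.1, 1.8]
width: 0.543
finger_force: 20.3
```

Emit:
move_arm(commands=[[[0,0,-0.01,0],[0,0,-0.04,0],[0,0,-0.1,0],[0,0,-0.2,0],[0,0,-0.3,0],[0,0,-0.4,0],[0,0,-0.5,0],[0,0,-0.55,0],[0,0,-0.57,0],[0,0,-0.57,0]]])

```text
time: 13.85
position: [0.4956, -0.0948, 0.1857]
eef_rot: [0.197, 0.98, 0.0, 0.001]
ft_force: [-0.7, -0.1, -1.0]
width: 0.542
finger_force: 20.8
```

```bash
python3 -c "
from h import *
st();print(row([.558,.223,.185]))"
```

```text
{'time': np.float64(13.85), 'position': array([ 0.4956, -0.0948,  0.1857]), 'eef_rot': array([1.971e-01, 9.804e-01, 2.000e-04, 5.000e-04]), 'ft_force': array([-0.6889, -0.1421, -1.0338]), 'width': np.float64(0.5419), 'finger_force': np.float64(20.8439)}
[[-0.922  0.386  0.001]
 [ 0.386  0.922  0.   ]
 [-0.001  0.001 -1.   ]]
[0.2176 1.0573 0.003 ]
```

Emit:
move_arm(commands=[[[0.01,0.05,0,-0.03],[0.03,0.15,0,-0.08],[0.055,0.27,0,-0.13],[0.08,0.4,0,-0.18],[0.11,0.53,0,-0.23],[0.135,0.66,0,-0.28],[0.16,0.78,0,-0.32],[0.18,0.87,0,-0.36],[0.2,0.95,0,-0.36],[0.218,1.0,0,-0.36]]])

```text
time: 14.85
position: [0.55, 0.2104, 0.1833]
eef_rot: [-0.086, 0.996, 0.0, -0.001]
ft_force: [-0.3, 0.3, -0.8]
width: 0.545
finger_force: 20.8
```

Emit:
move_arm(commands=[[[0,0.05,0,0],[0,0.05,0,0],[0,0.05,0,0]]])

```text
time: 15.15
position: [0.5484, 0.2212, 0.1848]
eef_rot: [-0.084, 0.996, -0.0, -0.0]
ft_force: [0.0, 0.1, -0.3]
width: 0.545
finger_force: 20.8
```

```bash
python3 -c "
from h import *
c=snap('wrist','w6.png');snap('side','s6.png');st();s=env.get_state();print(s['joint_pos'])
print(proj(c,[[.558,.223,.04],[.573,.134,.05],[.543,.312,.05]]))"
```

```text
{'time': np.float64(15.25), 'position': array([0.5489, 0.2204, 0.1851]), 'eef_rot': array([-8.340e-02,  9.965e-01, -3.000e-04,  0.000e+00]), 'ft_force': array([ 0.2354, -0.3342, -1.4607]), 'width': np.float64(0.5421), 'finger_force': np.float64(20.8434)}
[[-0.986 -0.166  0.   ]
 [-0.166  0.986 -0.001]
 [ 0.    -0.001 -1.   ]]
[-0.54774564  0.39609805  0.1106415   1.74038589 -0.04963575  1.00808266
  1.31868748]
[[279.02872952 211.9788868 ]
 [179.4280438  214.91245362]
 [378.72667157 215.49689138]]
```

View pics/w6.png

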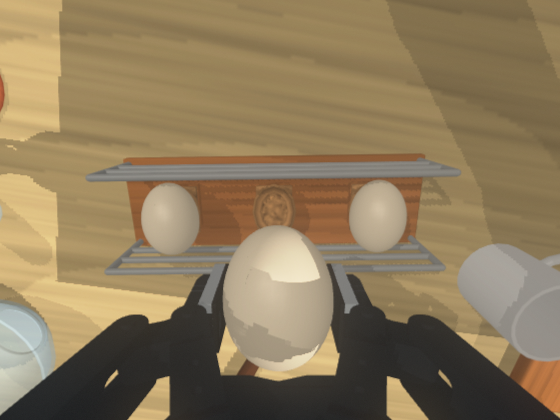

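The wrist view shows the empty cup near (274,208), neighbours at (170,218) and (378,216), and the highest rail rods from (87,178) to (460,172) and from (107,273) to (444,268).

```bash
python3 -c "
from h import *
c=load('w6.png')
for z in (.079,.089):
  a,b,e,f=[pt(c,*p,z)[:2] for p in [(88,177),(460,172),(107,271),(444,267)]]
  ang=lambda v:np.degrees(np.arctan2(v[1],v[0]))
  print(z,a,b,e,f,'len',np.linalg.norm(b-a),np.linalg.norm(f-e),'sep',np.linalg.norm((e+f-a-b)/2),'yaw',ang(b-a)-90,ang(f-e)-90,ang((e+f-a-b)/2),'ctr',(a+b+e+f)/4)
im=cv2.imread('pics/w6.png');h=cv2.cvtColor(im,cv2.COLOR_BGR2HSV).astype(int)
E=[]
for x0,x1 in((138,204),(345,410)):
  m=(h[:,:,1]<95).astype(np.uint8)&(h[:,:,2]>130);m=m.astype(np.uint8);k=np.zeros_like(m);k[182:243,x0:x1]=1;m&=k
  m=cv2.morphologyEx(m,cv2.MORPH_OPEN,np.ones((5,5),np.uint8))
  xs=np.nonzero(m)[1];ys=np.nonzero(m)[0];print(xs.min(),xs.max(),ys.min(),ys.max());E.append(((xs.min()+xs.max())/2,217))
for z in(.05,.055,.06,.065): print(z,[pt(c,*e,z).round(4) for e in E], (pt(c,*E[0],z)+pt(c,*E[1],z))/2, np.linalg.norm(pt(c,*E[0],z)-pt(c,*E[1],z)))
for z in (.03,.04,.05): print('cup',pt(c,274,208,z))
# held egg in tool frame
s=env.get_state();p=np.array([.5489,.2204,.1851]);q=R.from_quat(s['eef_rot']);o,r=ray(c,278,297.5)
for z in(.020,.022,.025): e=o+r*(p[2]+z-o[2])/r[2];print(z,q.inv().apply(e-p))
"
```

```text
0.079 [0.54337037 0.0689176 ] [0.49053482 0.35381877] [0.62352283 0.08424602] [0.57084305 0.36806023] len 0.2897589907720047 0.2886618529874032 sep 0.0815812657277193 yaw 10.506267610300384 10.51520853905376 10.441388511487476 ctr [0.55706777 0.21876066]
0.089 [0.54048154 0.07454066] [0.48978871 0.34788779] [0.61738345 0.08924745] [0.56684008 0.3615517 ] len 0.27800794160838105 0.27695529776687255 sep 0.07827277317036012 yaw 10.506267610300384 10.51520853905376 10.441388511487466 ctr [0.55362344 0.2183069 ]
141 198 183 242
349 406 182 242
0.05 [array([0.5765, 0.1253, 0.05  ]), array([0.5446, 0.3113, 0.05  ])] [0.56054557 0.2182722  0.05      ] 0.18873996780985708
0.055 [array([0.5746, 0.1268, 0.055 ]), array([0.5433, 0.3094, 0.055 ])] [0.55894154 0.21807806 0.055     ] 0.18531557156654482
0.06 [array([0.5727, 0.1283, 0.06  ]), array([0.5419, 0.3075, 0.06  ])] [0.5573375  0.21788392 0.06      ] 0.18189117532323257
0.065 [array([0.5708, 0.1297, 0.065 ]), array([0.5406, 0.3056, 0.065 ])] [0.55573347 0.21768978 0.065     ] 0.17846677907992028
cup [0.55787309 0.21807799 0.03      ]
cup [0.55497251 0.21772255 0.04      ]
cup [0.55207192 0.21736711 0.05      ]
0.02 [ 0.00244903  0.00019396 -0.02      ]
0.022 [ 0.00370044  0.00019099 -0.02199993]
0.025 [ 0.00557756  0.00018652 -0.02499983]
```

Emit:
move_arm(commands=[[[-0.035,-0.011,0,-0.01],[-0.035,-0.011,0.07,-0.01],[-0.035,-0.011,0.17,-0.01],[-0.035,-0.011,0.27,-0.01],[-0.035,-0.011,0.35,-0.01],[-0.035,-0.011,0.4,-0.01],[-0.035,-0.011,0.42,-0.01],[-0.035,-0.011,0.42,-0.01],[-0.035,-0.011,0.42,-0.01]]])

```text
time: 16.15
position: [0.5606, 0.2205, 0.0602]
eef_rot: [-0.092, 0.996, 0.0, 0.001]
ft_force: [-0.7, 0.7, -0.8]
width: 0.545
finger_force: 20.8
```

```bash
python3 -c "
from h import *
st();print(row([.5598,.219,.055]));c=snap('wrist','w7.png');d=snap('scene','s7.png')
s=np.array(env.get_state()['position']);u,v=proj(d,[s])[0].astype(int);b=cv2.resize(d['color'][v-70:v+50,u-65:u+65],None,fx=2,fy=2)
o=np.zeros((420,800,3),np.uint8);o[:,:540]=c['color'][:,10:550];o[:240,540:]=b;cv2.imwrite('pics/c7.png',o[:,:,::-1])"
```

```text
{'time': np.float64(16.15), 'position': array([0.5606, 0.2205, 0.0602]), 'eef_rot': array([-9.190e-02,  9.958e-01,  3.000e-04,  8.000e-04]), 'ft_force': array([-0.6897,  0.7325, -0.7725]), 'width': np.float64(0.5453), 'finger_force': np.float64(20.8413)}
[[-0.983 -0.183  0.002]
 [-0.183  0.983  0.001]
 [-0.002  0.    -1.   ]]
[ 0.0036 -0.0046  0.0172]
```

View pics/c7.png

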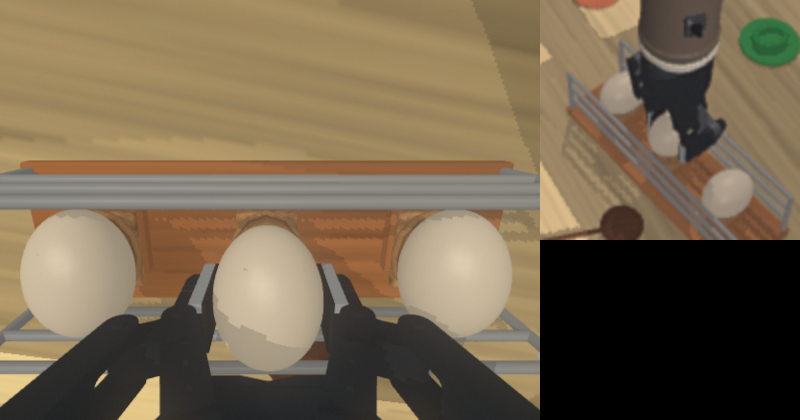

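The held egg (267,298) sits midway between its neighbours at 78 and 455 px, with its cup just behind it. I'll lower it in small steps and watch the force.

Emit:
move_arm(commands=[[[0.003,-0.004,0.01,0],[0.003,-0.004,0.02,0],[0.003,-0.004,0.03,0],[0.003,-0.004,0.03,0],[0.003,-0.004,0.03,0]]])

```text
time: 16.75
position: [0.5589, 0.2191, 0.0499]
eef_rot: [-0.092, 0.996, -0.0, -0.0]
ft_force: [0.9, -0.1, -0.8]
width: 0.543
finger_force: 20.8
```

Emit:
move_arm(commands=[[[0,0,0.005,0],[0,0,0.01,0],[0,0,0.01,0],[0,0,0.01,0]]])

```text
time: 17.15
position: [0.5589, 0.2191, 0.047]
eef_rot: [-0.092, 0.996, 0.0, -0.0]
ft_force: [-0.5, 0.2, -0.4]
width: 0.542
finger_force: 20.8
```

Emit:
move_arm(commands=[[[0,0,0.005,0],[0,0,0.01,0],[0,0,0.01,0],[0,0,0.01,0]]])

```text
time: 17.55
position: [0.5589, 0.219, 0.044]
eef_rot: [-0.092, 0.996, 0.0, -0.0]
ft_force: [-0.6, -0.6, -1.1]
width: 0.544
finger_force: 20.8
```

Emit:
move_arm(commands=[[[0,0,0.005,0],[0,0,0.01,0],[0,0,0.01,0],[0,0,0.01,0]]])

```text
time: 17.95
position: [0.5591, 0.2191, 0.0412]
eef_rot: [-0.092, 0.996, 0.0, 0.0]
ft_force: [-0.0, 0.1, 0.2]
width: 0.544
finger_force: 20.9
```

Emit:
move_arm(commands=[[[0,0,0.005,0],[0,0,0.01,0],[0,0,0.01,0],[0,0,0.01,0]]])

```text
time: 18.35
position: [0.5592, 0.2191, 0.0382]
eef_rot: [-0.092, 0.996, 0.0, 0.0]
ft_force: [1.3, 0.5, 1.6]
width: 0.543
finger_force: 21.0
```

Emit:
move_arm(commands=[[[0,0,0.005,0],[0,0,0.005,0],[0,0,0.005,0],[0,0,0.005,0]]])

```text
time: 18.75
position: [0.5593, 0.2192, 0.0371]
eef_rot: [-0.092, 0.996, 0.0, 0.0]
ft_force: [-0.4, -0.9, 7.6]
width: 0.544
finger_force: 21.2
```

```bash
python3 -c "
from h import *
f=[]
for i in range(4): env.read_camera('wrist'); s=env.get_state(); f.append(s['ft_force'])
print(np.mean(f,0),s['position'])"
```

```text
[-0.73809987 -0.45518909  6.23909651] [0.55932355 0.2191985  0.03710101]
```

Emit:
move_arm(commands=[[[0,0,-0.004,0],[0,0,-0.004,0],[0,0,-0.004,0],[0,0,-0.004,0]]])

```text
time: 19.35
position: [0.5591, 0.2191, 0.0378]
eef_rot: [-0.092, 0.996, 0.0, 0.0]
ft_force: [0.4, 0.4, 3.0]
width: 0.543
finger_force: 21.0
```

```bash
python3 -c "
from h import *
f=[]
c=env.read_camera('scene')
for i in range(5): a=env.read_camera('wrist'); s=env.get_state(); f.append(s['ft_force'])
print(np.mean(f,0),np.std(f,0),s['position'])
s=np.array(s['position']);u,v=proj(c,[s])[0].astype(int);b=cv2.resize(c['color'][v-60:v+40,u-50:u+50],None,fx=2.4,fy=2.4,interpolation=2)
o=np.zeros((420,800,3),np.uint8);o[:,:540]=a['color'][:,10:550];o[:240,540:780]=b;cv2.imwrite('pics/c8.png',o[:,:,::-1])"
```

```text
[1.42686311 0.57650943 2.81881215] [0.64212369 0.44295119 0.48537994] [0.55905833 0.21911246 0.03780171]
```

View pics/c8.png

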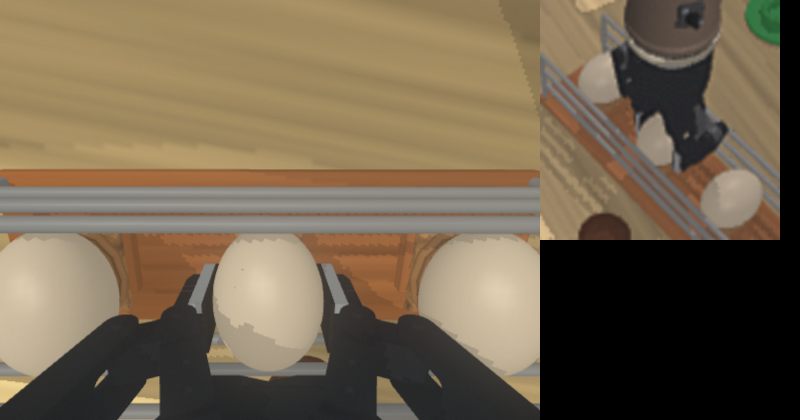

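Emit:
move_arm(commands=[[[0,0,-0.004,0],[0,0,-0.004,0],[0,0,-0.004,0],[0,0,-0.004,0]]])

```text
time: 20.05
position: [0.559, 0.2191, 0.039]
eef_rot: [-0.092, 0.996, 0.0, 0.0]
ft_force: [1.9, 1.2, 1.6]
width: 0.546
finger_force: 21.0
```

```bash
python3 -c "
from h import *
f=[]
for i in range(6): a=env.read_camera('wrist'); s=env.get_state(); f.append(s['ft_force'])
print(np.mean(f,0),np.std(f,0),s['position'])"
```

```text
[0.76513909 0.93899479 1.96573431] [0.15032598 0.5665251  0.30445787] [0.558961   0.21911222 0.03897741]
```

The slope is 0.7 N/mm, matching the cup spring, so the pocket carries the egg. I'll ease up 1.5 mm and release.

Emit:
move_arm(commands=[[[0,0,-0.005,0],[0,0,-0.005,0],[0,0,-0.005,0]]])

```text
time: 20.65
position: [0.5589, 0.2191, 0.0405]
eef_rot: [-0.092, 0.996, 0.0, -0.0]
ft_force: [0.8, 0.9, 0.1]
width: 0.537
finger_force: 20.9
```

Emit:
move_arm(commands=[[[0,0,0,0],[0,0,0,0],[0,0,0,0],[0,0,0,0],[0,0,0,0],[0,0,0,0]]], jaw=0.15)

```text
time: 21.25
position: [0.5589, 0.219, 0.0405]
eef_rot: [-0.092, 0.996, -0.0, -0.0]
ft_force: [-0.9, -0.6, 0.7]
width: 0.85
finger_force: 0.0
```

Emit:
move_arm(commands=[[[0,0,-0.03,0],[0,0,-0.1,0],[0,0,-0.2,0],[0,0,-0.35,0],[0,0,-0.45,0],[0,0,-0.5,0],[0,0,-0.5,0],[0,0,-0.5,0]]])

```text
time: 22.05
position: [0.5588, 0.219, 0.1906]
eef_rot: [-0.092, 0.996, 0.0, 0.0]
ft_force: [-0.3, -0.3, -0.5]
width: 0.851
finger_force: 0.0
```

```bash
python3 -c "
from h import *
c=snap('wrist','w9.png');st()
print(proj(c,[[.557,.2185,.06]]))"
```

```text
{'time': np.float64(22.1), 'position': array([0.5584, 0.2188, 0.1898]), 'eef_rot': array([-9.200e-02,  9.958e-01, -1.000e-04, -5.000e-04]), 'ft_force': array([-0.8438, -0.1504,  0.0138]), 'width': np.float64(0.8516), 'finger_force': np.float64(0.0)}
[[-0.983 -0.183 -0.001]
 [-0.183  0.983 -0.   ]
 [ 0.001 -0.    -1.   ]]
[[278.53904701 203.92391987]]
```

View pics/w9.png

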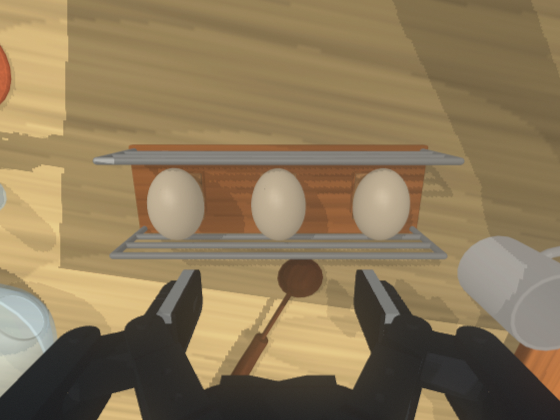

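The egg lies at (278,204), in line with its neighbours at (176,204) and (381,204) and parallel to them. I'm handing the job in.

```bash
python3 -c "
from h import *
print(env.sign_off())"
```

```text
the job is handed in; nothing more can be done
None
```

I put the egg down on the ceramic rest, took it again across its middle and laid it lengthwise in the rack's empty middle pocket. I've handed the job in, but sign-off returned no verdict.

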